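Switch the short column in line

TASK

Put the short column in line on the column-switching board: with a finger, push the pointer handles of both selector valves (inlet and outlet) round until each points squarely at the port whose steel line runs to the short column. Only push the handles, never grip them between the fingers, and leave the columns and the loose things standing round alone; finish with the handles at rest.

Things in the scene. Friction and masses are not known exactly. Their poses are not given: they have to be found in the camera images.
- board: aluminium column-switching board, 470 x 156 x 12 mm, fixed on the bench. Origin on the bench midway between the valves; x points away from the robot across the rows, y along the columns to the left (inlet valve), z up. Column rows at x = -40 (near), 0 (middle), +40 mm (far). Valve axes at x = 0, y = +185 mm (inlet), -185 mm (outlet). Apart from the valves nothing on it is higher than 44 mm
- inlet_handle (a joint): angle (rad) of the inlet valve's pointer handle, at the left (+y) end. 0: it points straight along the board at the columns (port of the middle row); grows counter-clockwise from above; -1.047: port of the near row; +1.047: port of the far row; -2.094: plugged port on the robot's side, near which it starts. Travel -2.2 to 1.25. Stiff (0.22 N m, 5 N at 45 mm), no click stops, stays where left
- outlet_handle (a joint): angle (rad) of the outlet valve's pointer handle, at the right (-y) end. 0: it points straight along the board at the columns (port of the middle row); grows counter-clockwise from above; +1.047: port of the near row; -1.047: port of the far row; +2.094: plugged port on the robot's side, near which it starts. Travel -1.25 to 2.2. Stiff (0.22 N m, 5 N at 45 mm), no click stops, stays where left
- inlet_axis (a point): point on the inlet valve's vertical turning axis, half-way up the handle, 67 mm above the bench. Below it the valve body (radius 21 mm) has six ports 60 degrees apart, 30 mm above the bench: the three that face the columns have steel lines fanning out to the three rows, the other three carry short plugs
- outlet_axis (a point): point on the outlet valve's vertical turning axis, half-way up the handle, 67 mm above the bench. Below it the valve body (radius 21 mm) has six ports 60 degrees apart, 30 mm above the bench: the three that face the columns have steel lines fanning out to the three rows, the other three carry short plugs
- inlet_tip (a point): outer end of the inlet handle, half-way up, 65 mm from the axis; the handle is a black one-sided bar with a white line on top, 12 mm thick at its side inserts, from 58 to 76 mm above the bench, on a round hub of radius 16 mm (57 to 77 mm above the bench)
- outlet_tip (a point): outer end of the outlet handle, half-way up, 65 mm from the axis; the handle is a black one-sided bar with a white line on top, 12 mm thick at its side inserts, from 58 to 76 mm above the bench, on a round hub of radius 16 mm (57 to 77 mm above the bench)
- short_column: the short chromatography column: a steel tube with hexagon ends, 128 mm long, 20 mm across, clipped along the board in one of the three rows and plumbed in (fixed); origin under its middle
- long_column_1: one of the two long columns, 178 mm long, 20 mm across, clipped in another row (fixed); origin under its middle
- long_column_2: the other long column, 178 mm long, clipped in the third row (fixed); origin under its middle
- wrench: thin steel open-end wrench, 119 x 20 x 6 mm, lying loose on the front strip of the board (bystander, loose); origin under its middle
- beaker: small clear beaker, 45 mm across, 58 mm high, on the bench to the right (bystander, loose); origin under its middle
- timer: flat white bench timer, 64 x 64 x 19 mm, on the bench to the right (bystander, loose); origin under its middle
- syringe: thin microlitre syringe, 166 mm long, lying on the bench to the left (bystander, loose); origin under its middle
- reagent_bottle: clear 100 ml bottle with a screw cap, 56 mm across, 100 mm high, behind the board (bystander, loose); origin under its middle
- amber_bottle: small amber bottle, 48 mm across, 86 mm high, behind the board (bystander, loose); origin under its middle
- ferrule_tray: open plastic tray of ferrules, 69 x 100 x 20 mm, on the bench to the left (bystander, loose); origin under its middle

How it is judged:
At the end, for the whole second after the job is handed in: Both pointer handles point at the short column's ports within 0.15 rad (about 9 degrees) and are at rest (((x of short_column in the frame of board below -0.02 m and value of joint inlet_handle between -1.197 and -0.897 rad and value of joint outlet_handle between 0.897 and 1.197 rad) or (x of short_column in the frame of board between -0.02 and 0.02 m and value of joint inlet_handle between -0.15 and 0.15 rad and value of joint outlet_handle between -0.15 and 0.15 rad) or (x of short_column in the frame of board above 0.02 m and value of joint inlet_handle between 0.897 and 1.197 rad and value of joint outlet_handle between -1.197 and -0.897 rad)) and velocity of joint inlet_handle between -0.05 and 0.05 rad/s and velocity of joint outlet_handle between -0.05 and 0.05 rad/s); the robot touches nothing.
It fails at once if the inlet handle is gripped between the fingers (contact force between the fingers and inlet_left_cheek above 1 N and contact force between the fingers and inlet_right_cheek above 1 N).
It fails at once if the outlet handle is gripped between the fingers (contact force between the fingers and outlet_left_cheek above 1 N and contact force between the fingers and outlet_right_cheek above 1 N).
It fails at once if a column is pushed or gripped (contact force between any of the fingers, the arm and short_column above 4 N or contact force between any of the fingers, the arm and long_column_1 above 4 N or contact force between any of the fingers, the arm and long_column_2 above 4 N).
It fails at once if a loose thing round the work is shifted by more than 15 mm or lifted (distance of any of wrench, beaker, timer, syringe, reagent_bottle, amber_bottle, ferrule_tray from where it was at the start of the episode above 0.015 m).
It also fails if it takes over 64 s, if anything falls off the work surface, if the arm or the gripper's body presses on something with over 40 N, if the wrist force passes 120 N, or if a joint passes its speed limit or range.

ROBOT

A 6-joint arm with a two-finger parallel gripper is mounted at the origin on a cart in front of the work surface, level with it; the furniture and walls round the work are solid. World frame = base frame: x ahead of the robot, y to its left, z up, the work surface at z = 0. Lengths are in m, angles in rad, forces in N, time in s.
With the tool pointing down it reaches from about 0.35 to 1 m from the base axis. Payload 7.1 kg.
Tool frame: the origin (TCP) lies on the centre line of the jaws, within the pads' length; the fingertips stand 11 mm ahead of it and the grasp point (between the pads) lies 8 mm behind it; z points along the fingers, y is the line along which they close (so a half turn about z gives the same grasp; the last joint's range is limited). The gripper opens to 85 mm and grips with 20 to 120 N. Pads are 22 mm wide; open, the fingers measure 114 mm over their backs; the gripper's body (76 mm by 85 mm) begins 54 mm behind the grasp point. The pads swing forward as they close: fully open they stand 13 mm farther back than shut.
Start: joints at [-1.264, 0.423, 1.63, -0, 1.089, -0.019], TCP at [0.2, -0.592, 0.242] pointing down, gripper open.
Joint ranges: [-3, 3], [-0.9, 2.11], [0.09, 2.58], [-1.31, 4.45], [0.11, 2.69], [-2.54, 2.54]. Speed limits (rad/s): [2.39, 2.39, 3.01, 3.14, 3.14, 3.14].

INTERFACE

Orientations are given as a rotation vector (axis times angle).
In Python, from plant import ctrl, jaws, kinematics, telemetry, snapshot, close_job, masks_of, tip_of gives the robot as it stands. The module is installed in compiled form; this text tells all that it offers. Calls block until the motion is done:
- ctrl.movep(position, orientation): joint-space move of the TCP to a pose.
- ctrl.servo_line(position, v=0.15, rot=None, force_limit=None): straight line of the TCP; rot=None keeps the orientation; v is the mean speed in m/s. With force_limit (N) it stops when the force on the tool has changed by that much, and returns True; else False.
- ctrl.move_joints(angles): joint-space move.
- jaws.gripper_to(opening): opening from 0.0 (shut) to 1.0 (fully open); the grip force is fixed at half the most; returns when the fingers have stopped.
- ctrl.dwell(seconds).
- kinematics.ik(position, orientation): joint angles nearest the present ones, or None.
- telemetry.get_obs(): the state.
- snapshot(name): name is "scene" or "side" or "wrist"; returns a dict with "color" (384x512x3 uint8, red, green, blue), "fx", "fy", "cx", "cy" (pixels), "k1" (the pictures are not rectified: a ray, as slopes to the right and down, at radius r is drawn at 1 + k1 r^2 times it, then the intrinsics apply), "R" (3x3) and "t" (3): a world point X has camera coordinates R X + t. Camera axes: x right, y down, z forward; pixel columns grow to the right and rows downward; lengths in m; the calibration is good to about 2 mm. A picture is of the moment at which its call begins. There is no depth.
A pose or a line that the arm cannot do raises ctrl.Unreachable and nothing moves.
- close_job(): hands the job in; it is judged then, once.
Trained networks look in a picture, given as the dict that the camera call returned (one of the last four; its "shot" number tells which), for a name from the list of things; names that differ only in an ending like _2 or _b are one class to them, and where a whole thing is asked for, a point or a joint stands for the part that bears it (a point fixed in the world has none). Each returns a list of dicts, best first, with "confidence" (0 to 1); they miss things now and then, are a little off and sometimes report something else, mostly with a low value. They report only what shows in the picture. A call takes as long as a camera call.
- masks_of(target, picture): "mask" (384x512 bool, what is visible of it) and "at" ([column, row] in pixels, amid what is visible of it).
- tip_of(target, picture): "at" ([column, row] in pixels: a listed point, or the origin of a listed thing).
The state is a dict: "clock": time; "joint_pos": joint angles; "dq": joint speeds; "effort": joint torques, N m; "ee_pos": TCP position; "tcp_rot": TCP orientation; "wrist_force": force on the tool from outside, world axes, zero at the start; "moment": the same for the moment, N m; "finger_gap": opening from 0.0 (shut) to 1.0 (fully open); "grasp_force": force on a finger pad.
Only numpy, scipy, OpenCV 4.12 (cv2) and the standard library are available. Lean on these libraries where they do the work, as an engineer would, in place of code of your own. Each camera call takes 0.05 s, during which the arm holds its last target. There are 200 camera calls.

## Working session

There is one attempt and no reset: what is moved stays moved. The work goes in short steps, each a Python script; the robot and the scene stay as the last script left them, time stands still between calls to the robot, and variables do not carry over. Pictures are saved under pics/ and viewed, at most 10 in all, crops included, and the job is handed in when it is done.

```bash
mkdir -p pics; ls; cat > h.py <<'E'
import numpy as np, cv2
from plant import ctrl,jaws,kinematics,telemetry,snapshot,close_job,masks_of,tip_of
def ray(p,uv):
    x=(uv[0]-p["cx"])/p["fx"]; y=(uv[1]-p["cy"])/p["fy"]
    d=np.array([x,y]); u=d.copy()
    for _ in range(30): u=d/(1+p["k1"]*(u@u))
    R=np.array(p["R"]); return -R.T@np.array(p["t"]), R.T@np.array([u[0],u[1],1.])
def onz(p,uv,z):
    c,d=ray(p,uv); return c+d*(z-c[2])/d[2]
def proj(p,X):
    c=np.array(p["R"])@np.array(X)+np.array(p["t"]); u=c[:2]/c[2]; u=u*(1+p["k1"]*(u@u))
    return np.array([u[0]*p["fx"]+p["cx"],u[1]*p["fy"]+p["cy"]])
def save(p,n): cv2.imwrite("pics/"+n+".png",p["color"][:,:,::-1])
E
python3 - <<'E'
from h import *
Z=dict(inlet_axis=.067,outlet_axis=.067,inlet_tip=.067,outlet_tip=.067,board=0,short_column=.012,long_column_1=.012,wrench=.012,beaker=0,timer=0,syringe=0,reagent_bottle=0,amber_bottle=0,ferrule_tray=0)
for n in("scene","side"):
    p=snapshot(n); save(p,n)
    print(n,"cam",ray(p,(256,192))[0].round(3))
    for k,z in Z.items():
        for r in tip_of(k,p)[:3]: print(k,np.round(r["at"]),round(r["confidence"],2),onz(p,r["at"],z).round(4))
print(telemetry.get_obs())
E
```

```text
pics
scene cam [-0.201 -0.587  0.529]
inlet_axis [177. 187.] 0.85 [0.5091 0.173  0.067 ]
outlet_axis [301. 219.] 0.86 [ 0.5583 -0.1911  0.067 ]
outlet_axis [224. 225.] 0.18 [ 0.4241 -0.0643  0.067 ]
inlet_tip [153. 190.] 0.76 [0.4554 0.2093 0.067 ]
outlet_tip [296. 237.] 0.49 [ 0.4785 -0.2228  0.067 ]
outlet_tip [220. 238.] 0.49 [ 0.3742 -0.0937  0.067 ]
short_column [240. 213.] 0.47 [0.5745 0.0052 0.012 ]
long_column_1 [224. 228.] 0.83 [ 0.4877 -0.0099  0.012 ]
long_column_1 [232. 217.] 0.58 [0.5436 0.0091 0.012 ]
long_column_1 [154. 192.] 0.37 [0.5236 0.2912 0.012 ]
wrench [219. 235.] 0.61 [ 0.4506 -0.0252  0.012 ]
beaker [356. 296.] 0.73 [ 0.4533 -0.3822  0.    ]
timer [373. 273.] 0.61 [ 0.5479 -0.3818  0.    ]
timer [220. 185.] 0.61 [0.71   0.1868 0.    ]
timer [177. 186.] 0.52 [0.6171 0.287  0.    ]
syringe [129. 205.] 0.51 [0.4383 0.2999 0.    ]
reagent_bottle [219. 185.] 0.8 [0.7062 0.1891 0.    ]
amber_bottle [240. 191.] 0.73 [0.7091 0.1061 0.    ]
ferrule_tray [162. 187.] 0.77 [0.5808 0.3203 0.    ]
side cam [ 0.233 -0.798  0.767]
inlet_axis [218. 162.] 0.89 [0.521  0.1819 0
[... 970 characters left out ...]
[0.5816 0.3159 0.    ]
{'clock': 1.5, 'joint_pos': array([-1.26402334e+00,  4.23091543e-01,  1.62993141e+00, -1.80896660e-05,
        1.08859600e+00, -1.89799797e-02]), 'dq': array([-0.00031381,  0.00022173, -0.00042769, -0.0010566 ,  0.00070142,
       -0.00099615]), 'effort': array([-4.63856977e-04, -5.57336497e+01, -2.82141334e+01,  2.32625354e-05,
        9.20561179e-04,  5.49681090e-06]), 'ee_pos': array([ 0.20003584, -0.59208932,  0.24231198]), 'tcp_rot': array([-3.09998788e+00, -5.09441301e-01,  3.08385745e-05]), 'wrist_force': array([-1.02902935, -0.33731985,  0.42661737]), 'moment': array([ 0.02319846,  0.01004501, -0.03113526]), 'grasp_force': 0.0, 'finger_gap': 1.0003552557416786}
```

```bash
python3 - <<'E'
from h import *
a=cv2.imread("pics/side.png")[120:290,130:330]; cv2.imwrite("pics/side_c.png",cv2.resize(a,None,fx=3.4,fy=3.4,interpolation=cv2.INTER_CUBIC))
jaws.gripper_to(0.0)
ctrl.movep([0.45,0,0.42],[0,np.pi,0])
p=snapshot("wrist"); save(p,"w1")
print(telemetry.get_obs()["clock"],telemetry.get_obs()["joint_pos"].round(2))
Z=dict(inlet_axis=.067,outlet_axis=.067,inlet_tip=.067,outlet_tip=.067,board=0,short_column=.022,long_column_1=.022)
print(ray(p,(256,192)))
for k,z in Z.items():
    for r in tip_of(k,p)[:3]: print(k,np.round(r["at"]),round(r["confidence"],2),onz(p,r["at"],z).round(4))
E
```

```text
4.6917 [-0.03 -0.02  1.78 -0.    1.39 -1.6 ]
(array([ 0.36521436, -0.00099177,  0.55160053]), array([ 0.34448381,  0.0036292 , -0.93896697]))
inlet_axis [358. 174.] 0.71 [0.5112 0.1748 0.067 ]
outlet_axis [139. 194.] 0.94 [ 0.5472 -0.2026  0.067 ]
inlet_tip [378. 134.] 0.89 [0.4429 0.1984 0.067 ]
inlet_tip [ 57. 186.] 0.18 [ 0.531 -0.34   0.067]
inlet_tip [253. 198.] 0.15 [ 0.5547 -0.004   0.067 ]
outlet_tip [122. 160.] 0.63 [ 0.4851 -0.2221  0.067 ]
outlet_tip [142. 191.] 0.57 [ 0.5413 -0.1958  0.067 ]
board [251. 170.] 0.82 [ 0.5224 -0.0081  0.    ]
board [250. 154.] 0.3 [ 0.4917 -0.0097  0.    ]
short_column [252. 197.] 0.61 [ 0.5689 -0.0058  0.022 ]
long_column_1 [253. 175.] 0.87 [ 0.5256 -0.0047  0.022 ]
long_column_1 [249. 152.] 0.69 [ 0.4819 -0.0124  0.022 ]
```

View pics/side_c.png

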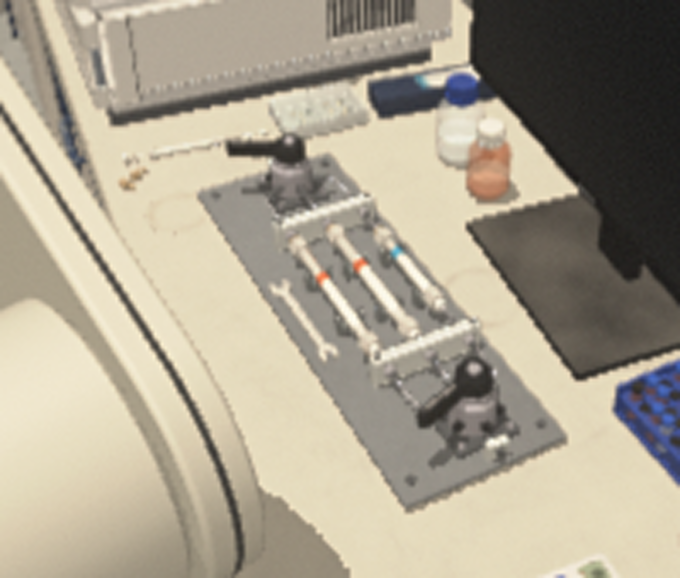

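View pics/w1.png

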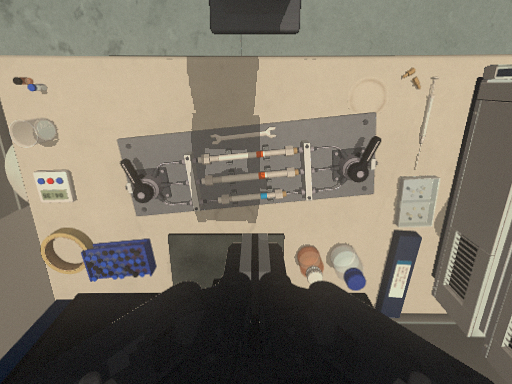

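The wrist picture shows the blue-banded short column at (252,197) in the far row. The two red-banded long columns are at rows 175 and 152. The inlet handle is at (358,174) pointing up-right and the outlet handle at (139,194) pointing up-left. So the targets are inlet +1.047 and outlet -1.047. Next I'll look closer at each valve.

```bash
python3 - <<'E'
from h import *
ims=[]
for n,x,y in(("outlet",.475,-.2),("inlet",.435,.177)):
    ctrl.movep([x,y,.27],[0,np.pi,0]); p=snapshot("wrist"); save(p,n)
    ims.append(p["color"][:,:,::-1])
    for k in("_axis","_tip"):
        for r in tip_of(n+k,p)[:2]: print(n+k,np.round(r["at"],1),round(r["confidence"],2),onz(p,r["at"],.067).round(4))
    for r in masks_of(n+"_handle",p)[:1]:
        v,u=np.nonzero(r["mask"]); q=np.array([onz(p,(a,b),.076)[:2] for a,b in zip(u,v)])
        print("mask",r["confidence"],len(u),q.mean(0)); np.save("pics/m_"+n,q)
    np.savez("pics/c_"+n,**{k:p[k] for k in("fx","fy","cx","cy","k1","R","t")})
cv2.imwrite("pics/both.png",cv2.resize(np.hstack(ims),(800,300)))
print(telemetry.get_obs()["clock"])
E
```

```text
outlet_axis [255.3 216.2] 0.85 [ 0.5461 -0.1996  0.067 ]
outlet_axis [117.2 125.8] 0.26 [ 0.4356 -0.3533  0.067 ]
outlet_tip [237.2 171.9] 0.56 [ 0.4889 -0.2209  0.067 ]
mask 0.85 1037 [ 0.52381234 -0.20205855]
inlet_axis [251.8 219.1] 0.59 [0.5093 0.1721 0.067 ]
inlet_tip [275.2 172.5] 0.9 [0.4491 0.1998 0.067 ]
inlet_tip [113.7 187. ] 0.64 [0.467  0.0079 0.067 ]
mask 0.89 1058 [0.48671956 0.17995601]
7.8417
```

View pics/both.png

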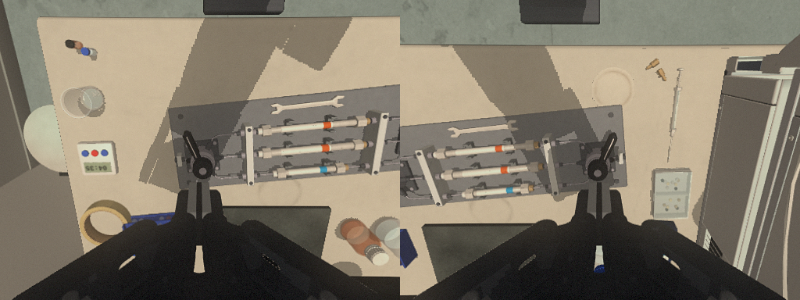

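```bash
cat > push.py <<'E'
from h import *
from scipy.spatial.transform import Rotation as Ro
I=np.array([.5093,.1721]); O=np.array([.5461,-.1996]); mid=(I+O)/2; e=(I-O)/np.linalg.norm(I-O)
YAW=np.arctan2(-e[0],e[1])
V=dict(inlet=dict(ax=mid+.185*e,base=YAW-np.pi/2,s=1,tgt=1.047),outlet=dict(ax=mid-.185*e,base=YAW+np.pi/2,s=-1,tgt=-1.047))
Z=.064
def rotv(phi):
    c,s=np.cos(phi),np.sin(phi)
    return Ro.from_matrix(np.array([[c,s,0],[s,-c,0],[0,0,-1.]])).as_rotvec()
def pose(n,th,d,r=.046,z=Z):
    """finger on the trailing side of a handle at angle th, d from its centre line"""
    v=V[n]; a=v["base"]+th; u=np.array([np.cos(a),np.sin(a)]); w=-v["s"]*np.array([-u[1],u[0]])
    return np.r_[v["ax"]+r*u+d*w,z], rotv(a-v["s"]*np.pi/2)
def line(P,v=.05,**k): return ctrl.servo_line(P[0],v=v,rot=P[1],**k)
def sweep(n,th0,th1,d=.017):
    line(pose(n,th0,.036,z=.12),.15); line(pose(n,th0,.036),.1); fmax=0
    line(pose(n,th0,d))
    for th in np.linspace(th0,th1,int(np.ceil(abs(th1-th0)/.2))+1)[1:]:
        if line(pose(n,th,d),force_limit=40): print("FORCE STOP",th); break
        fmax=max(fmax,np.linalg.norm(telemetry.get_obs()["wrist_force"]))
    print(n,"end",th,"fmax",fmax,"clock",telemetry.get_obs()["clock"])
def away(n,th): line(pose(n,th,.036)); line(pose(n,th,.036,z=.15),.15)
def look(n,tag):
    v=V[n]; ctrl.movep([v["ax"][0]-.07,v["ax"][1],.27],[0,np.pi,0])
    p=snapshot("wrist"); save(p,tag)
    t=tip_of(n+"_tip",p)[:2]; a=tip_of(n+"_axis",p)[:1]
    for r in t+a: print(np.round(r["at"],1),round(r["confidence"],2),onz(p,r["at"],.067).round(4))
    for r in t:
        q=onz(p,r["at"],.067)[:2]
        for nm,c in(("fixed ax",v["ax"]),)+((("seen ax",onz(p,a[0]["at"],.067)[:2]),) if a else ()):
            dd=q-c; print(nm,"len",np.linalg.norm(dd).round(4),"theta",((np.arctan2(dd[1],dd[0])-v["base"]+np.pi)%(2*np.pi)-np.pi).round(3))
    c=proj(p,np.r_[v["ax"],.067]).astype(int); x0,y0=max(c[0]-75,0),max(c[1]-75,0)
    cv2.imwrite("pics/"+tag+"_c.png",cv2.resize(p["color"][y0:y0+150,x0:x0+150,::-1],(600,600),interpolation=cv2.INTER_CUBIC))
    print("crop origin",x0,y0,"clock",telemetry.get_obs()["clock"])
E
python3 - <<'E'
from push import *
n="inlet"; th0=-2.1
P=pose(n,th0,.036,z=.2); ctrl.movep(*P); print(telemetry.get_obs()["joint_pos"].round(2))
sweep(n,th0,1.0)
print(telemetry.get_obs()["joint_pos"].round(2))
away(n,1.0); look(n,"in2")
E
```

```text
[ 0.41  0.34  1.87 -0.    0.93  0.84]
inlet end 1.0 fmax 4.532307535564043 clock 17.0167
[ 0.22  0.59  1.87  0.    0.68 -2.44]
[255.  218.4] 0.76 [0.5116 0.1698 0.067 ]
crop origin 180 141 clock 19.5667
```

View pics/in2_c.png

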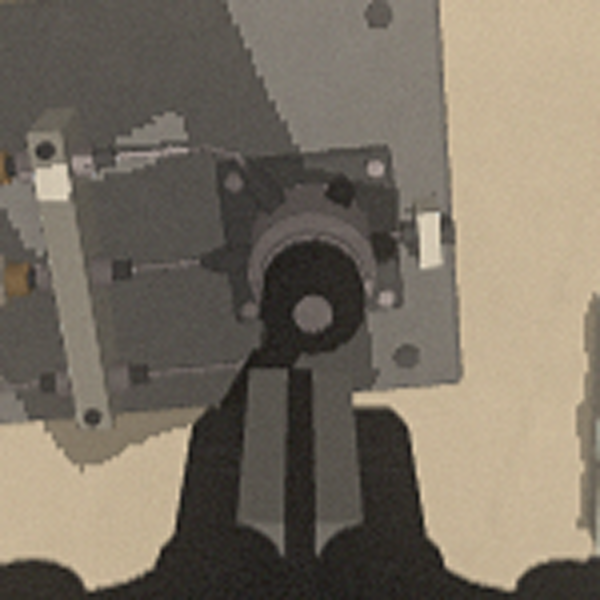

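The handle at crop (290,330) has turned down and left, towards the far row, but the fingers hide its tip. I'll look again from farther back before moving it any more.

```bash
sed -i 's/\[0\]-.07,v/[0]-.15,v/; s/y0=max(c\[0\]-75,0),max(c\[1\]-75,0)/y0=max(c[0]-75,0),max(c[1]-75,0)/' push.py; python3 - <<'E'
from push import *
look("inlet","in3")
E
```

```text
crop origin 180 196 clock 20.1333
```

View pics/in3_c.png

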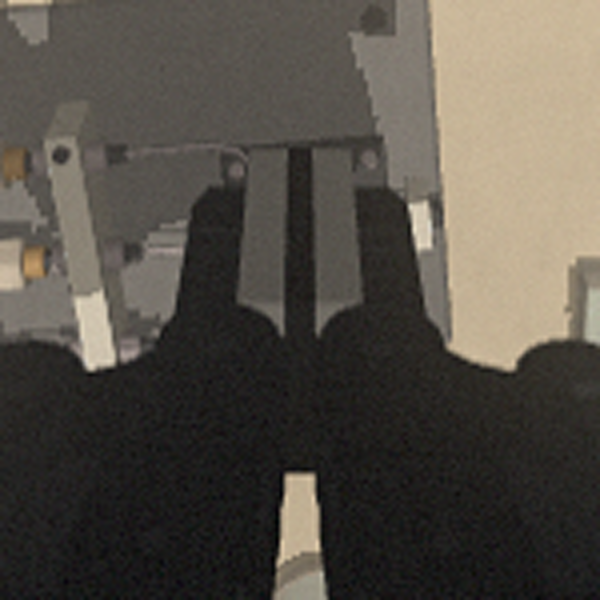

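Stepping back moved the valve further under the fingers, so the camera has to go forward instead. I'll check the inlet that way, then sweep the outlet.

```bash
sed -i 's/\[0\]-.15,v/[0]+.01,v/' push.py; python3 - <<'E'
from push import *
look("inlet","in4")
n="outlet"; th0=1.83+.05
P=pose(n,th0,.04,z=.2); ctrl.movep(*P); print(telemetry.get_obs()["joint_pos"].round(2))
sweep(n,th0,-1.0)
away(n,-1.0); look(n,"out4")
a=[cv2.imread(f"pics/{k}_c.png") for k in("in4","out4")]
cv2.imwrite("pics/f4.png",cv2.resize(np.hstack(a),(800,400)))
E
```

```text
[128.5 190. ] 0.7 [0.554  0.0188 0.067 ]
[230.9 196.2] 0.56 [0.562  0.1405 0.067 ]
[257.5 150.6] 0.67 [0.5063 0.1724 0.067 ]
fixed ax len 0.158 theta 0.187
seen ax len 0.1608 theta 0.202
fixed ax len 0.0604 theta 0.955
seen ax len 0.0641 theta 0.952
crop origin 180 78 clock 20.9667
[-0.47  0.41  1.77  0.    0.97  2.26]Traceback (most recent call last):
  File "<stdin>", line 5, in <module>
  File "push.py", line 19, in sweep
    if line(pose(n,th,d),force_limit=40): print("FORCE STOP",th); break
       ~~~~^^^^^^^^^^^^^^^^^^^^^^^^^^^^^
  File "push.py", line 14, in line
    def line(P,v=.05,**k): return ctrl.servo_line(P[0],v=v,rot=P[1],**k)
                                  ~~~~~~~~~~~~~~~^^^^^^^^^^^^^^^^^^^^^^^
plant.Unreachable: the arm cannot follow that straight line within its joint ranges
```

The outlet sweep ran into the wrist joint's limit. A half turn of the tool gives the same finger shape, so I'll back off, flip it and carry on.

```bash
python3 - <<'E'
from push import *
ob=telemetry.get_obs(); n="outlet"
th=min(np.linspace(1.88,-1,200),key=lambda t:np.linalg.norm(pose(n,t,.017)[0]-ob["ee_pos"])); print("at",th,ob["clock"])
P=pose(n,th,.036); ctrl.servo_line(P[0],v=.05); P[0][2]=.2; ctrl.servo_line(P[0],v=.15)
E
sed -i 's/rotv(a-v\["s"\]\*np.pi\/2)/rotv(a-np.pi\/2)/' push.py; python3 - <<'E'
from push import *
n="outlet"; ob=telemetry.get_obs()
th0=min(np.linspace(1.88,-1,200),key=lambda t:np.linalg.norm(pose(n,t,.036,z=.2)[0]-ob["ee_pos"]))+.03
ctrl.movep(*pose(n,th0,.036,z=.2)); print(th0,telemetry.get_obs()["joint_pos"].round(2))
sweep(n,th0,-1.0)
away(n,-1.0); look(n,"out4")
a=[cv2.imread(f"pics/{k}_c.png") for k in("in4","out4")]
cv2.imwrite("pics/f4.png",cv2.resize(np.hstack(a),(800,400)))
E
```

```text
at 1.691859296482412 26.2
1.7073869346733668 [-0.47  0.39  1.8  -0.    0.95 -0.7 ]
outlet end -1.0 fmax 4.66423923243897 clock 37.1667
[286.8 194.4] 0.93 [ 0.597  -0.1599  0.067 ]
[257.8 149.1] 0.63 [ 0.5417 -0.195   0.067 ]
fixed ax len 0.0636 theta -1.03
seen ax len 0.0655 theta -1.104
crop origin 180 77 clock 42.0167
```

View pics/f4.png

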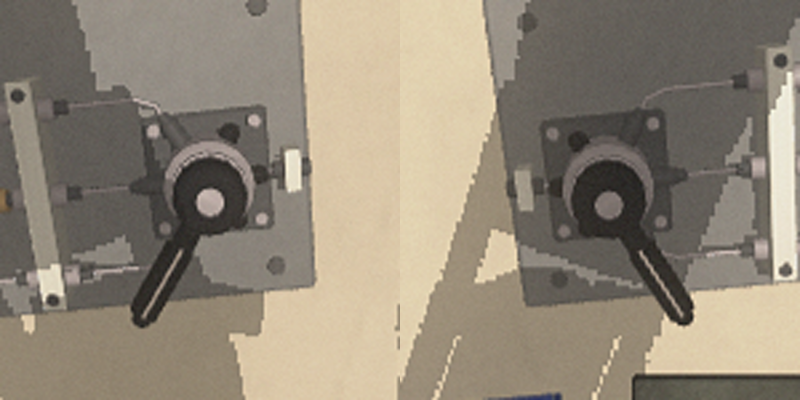

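Both handles point at their far-row ports, with the white lines running to crop (142,320) for the inlet and (688,318) for the outlet. Next I'll fit the white lines to get the angles.

```bash
python3 - <<'E'
from push import *
print("yaw",YAW)
for n,tag in(("inlet","in4"),("outlet","out4")):
    v=V[n]; im=cv2.imread(f"pics/{tag}.png"); g=im.min(2).astype(int)
    c=dict(np.load(f"pics/c_{n}.npz")); x0=dict(inlet=(.435,.177),outlet=(.475,-.2))[n]
    sh=np.array([v["ax"][0]+.01-x0[0],v["ax"][1]-x0[1],0]); c["t"]=c["t"]-c["R"]@sh
    s=v["tgt"]; pts=[];w=[]
    for vv in range(120,240):
        for uu in range(200,320):
            q=onz(c,(uu,vv),.076)[:2]-v["ax"]; a=v["base"]+s
            al=q@[np.cos(a),np.sin(a)]; pe=q@[-np.sin(a),np.cos(a)]
            if .026<al<.058 and abs(pe)<.012: pts.append((al,pe,g[vv,uu]))
    pts=np.array(pts)
    # centroid of bright line per along-bin, inside the dark bar
    A=[]
    for al in np.arange(.028,.056,.003):
        k=pts[(abs(pts[:,0]-al)<.002)&(abs(pts[:,1])<.0075)]; ww=np.clip(k[:,2]-70,0,None)
        d=pts[(abs(pts[:,0]-al)<.002)]; dk=np.clip(50-d[:,2],0,None)
        A.append((al,(k[:,1]*ww).sum()/max(ww.sum(),1),(d[:,1]*dk).sum()/max(dk.sum(),1)))
    A=np.array(A); print(n,(A*1000).round(1).tolist())
    for j in(1,2):
        f=np.polyfit(A[:,0],A[:,j],1); print(" line theta",s+np.arctan(f[0])," from axis",s+np.arctan((A[:,j]/A[:,0]).mean()))
E
```

```text
yaw 0.0986829849537956
inlet [[28.0, 1.8, -2.1], [31.0, 1.1, -2.7], [34.0, 1.5, -2.5], [37.0, 1.5, -3.0], [40.0, 1.1, -3.2], [43.0, 1.2, -3.2], [46.0, 2.6, -3.3], [49.0, 2.7, -3.2], [52.0, 2.6, -4.4], [55.0, 2.7, -3.9]]
 line theta 1.1052250903120693  from axis 1.0917267642429815
 line theta 0.9802171581407245  from axis 0.9706014892191848
outlet [[28.0, -1.2, 3.3], [31.0, -1.1, 2.8], [34.0, -1.7, 3.1], [37.0, -1.8, 2.5], [40.0, -2.8, 2.4], [43.0, -1.1, 2.3], [46.0, -3.2, 2.8], [49.0, -3.0, 1.8], [52.0, -2.9, 1.7], [55.0, -3.8, 1.1]]
 line theta -1.137937032772168  from axis -1.0994584390078144
 line theta -1.1126095831306262  from axis -0.984144803284936
```

```bash
python3 - <<'E'
from push import *
for n,tag in(("inlet","in4"),("outlet","out4")):
    v=V[n]; c=dict(np.load(f"pics/c_{n}.npz")); x0=dict(inlet=(.435,.177),outlet=(.475,-.2))[n]
    c["t"]=c["t"]-c["R"]@np.array([v["ax"][0]+.01-x0[0],v["ax"][1]-x0[1],0])
    im=cv2.imread(f"pics/{tag}.png"); g=im.max(2)
    m=(g<62).astype(np.uint8)
    cen=proj(c,np.r_[v["ax"],.076]); roi=np.zeros_like(m); roi[int(cen[1])+5:215,int(cen[0])-45:int(cen[0])+45]=1
    m=cv2.morphologyEx(m*roi,cv2.MORPH_CLOSE,np.ones((5,5),np.uint8)) # closes over the white line
    k,l,st,_=cv2.connectedComponentsWithStats(m); j=1+st[1:,4].argmax()
    y,x=np.nonzero(l==j); q=np.array([onz(c,(a,b),.076)[:2] for a,b in zip(x,y)])
    r=np.linalg.norm(q-v["ax"],axis=1); s=(r>.026)&(r<.058); q=q[s]
    d=q-q.mean(0); ev,V_=np.linalg.eigh(d.T@d); u=V_[:,1]; u=u*np.sign(u@(q.mean(0)-v["ax"]))
    f=lambda w:((np.arctan2(w[1],w[0])-v["base"]+np.pi)%(2*np.pi)-np.pi).round(3)
    print(n,len(q),"pca",f(u),"from axis",f(q.mean(0)-v["ax"]),"width",np.sqrt(ev[0]/len(q)*12))
    for P in([((247.9,171.75),(233.6,198.75))] if n=="inlet" else [((268.9,170.75),(286,193.5))]):
        w=onz(c,P[1],.076)-onz(c,P[0],.076); print(" eye",f(w))
E
```

```text
inlet 290 pca 0.964 from axis 0.979 width 0.01287425932000734
 eye 0.995
outlet 282 pca -1.118 from axis -0.994 width 0.012350270580235308
 eye -1.033
```

The outlet reads about -1.05, which is good. The inlet reads about 0.97 and needs a nudge of roughly +0.06.

```bash
python3 - <<'E'
from push import *
n="inlet"
ctrl.movep(*pose(n,.97,.036,z=.14)); line(pose(n,.97,.036),.12); line(pose(n,.97,.019),.05)
line(pose(n,1.06,.017),.04,force_limit=40)
away(n,1.0)
print(telemetry.get_obs()["clock"])
look(n,"in5")
E
```

```text
46.1917
[232.8 198. ] 0.88 [0.564 0.143 0.067]
[356.8 192.7] 0.3 [0.557  0.2913 0.067 ]
[256.1 154.6] 0.63 [0.5107 0.1709 0.067 ]
fixed ax len 0.061 theta 1.007
seen ax len 0.0602 theta 0.99
fixed ax len 0.1299 theta 2.668
seen ax len 0.129 theta 2.675
crop origin 180 78 clock 47.45
```

View pics/in5_c.png

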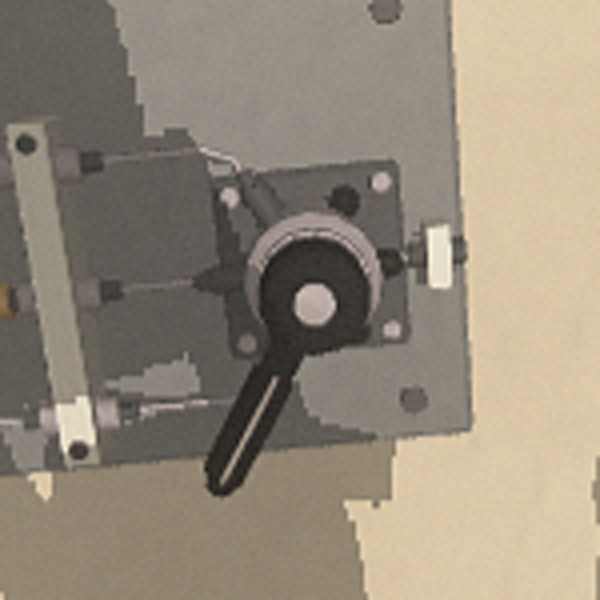

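The inlet handle now runs from the hub at (313,303) to (222,490), moved on towards the far port. It measures about 1.03, and the arm is clear of everything.

```bash
python3 -c "
from plant import *
print(close_job(), telemetry.get_obs()['clock'])"
```

```text
the job is handed in; nothing more can be done
the job is handed in; nothing more can be done
```

The job is handed in, with no verdict returned: by my camera measurements the inlet handle is at about +1.0 rad and the outlet at about -1.05 rad. Both are inside the 0.15 rad tolerance of the short column's far-row ports at ±1.047, and they were only pushed, never gripped.

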